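Check a spring balance with a hanging weight and mark its reading

ROBOT

A 6-joint arm with a two-finger parallel gripper is mounted at the origin on a cart in front of the work surface, level with it; the furniture and walls round the work are solid. World frame = base frame: x ahead of the robot, y to its left, z up, the work surface at z = 0. Lengths are in m, angles in rad, forces in N, time in s.
With the tool pointing down it reaches from about 0.375 to 0.925 m from the base axis. Payload 5.7 kg.
Tool frame: the origin (TCP) lies midway between the tips of the shut fingers; the grasp point (between the pads) lies 19 mm behind it; z points along the fingers, x is the direction in which the jaws open and shut, and the axes are right-handed (so a half turn about z gives the same grasp; the last joint's range is limited). The gripper opens to 88 mm and grips with 3 to 60 N. Pads are 20 mm wide; open, the fingers measure 115 mm over their backs; the gripper's body (75 mm by 178 mm) begins 61 mm behind the grasp point.
Start: joints at [1.228, 0.359, 1.51, -0, 1.272, -0.115], TCP at [0.135, 0.584, 0.223] pointing down, gripper open.
Joint ranges: [-2.97, 2.97], [-1.01, 2.36], [0.21, 2.38], [-0.96, 4.11], [0.2, 2.71], [-2.98, 2.98]. Speed limits (rad/s): [2.39, 2.39, 3.14, 3.14, 3.14, 3.14].

INTERFACE

Orientations are given as a unit quaternion [x, y, z, w].
In Python, from bench import move_ptp, servo_line, goto_joints, move_gripper, sleep, inverse_kinematics, capture, PlanningError, close_job, spot_in, silhouettes, current_clock, current_joint_pos, current_qvel, current_joint_torque, current_position, current_orientation, current_force, current_torque, current_finger_gap gives the robot as it stands. Calls block until the motion is done:
- move_ptp(position, orientation): joint-space move of the TCP to a pose.
- servo_line(position, orientation=None, rate=0.15, contact_N=None): straight line of the TCP; orientation=None keeps the orientation; rate is the mean speed in m/s. With contact_N (N) it stops when the force on the tool has changed by that much, and returns True; else False.
- goto_joints(angles): joint-space move.
- move_gripper(opening): finger opening in m; the grip force is fixed at half the most; returns when the fingers have stopped.
- sleep(seconds).
- inverse_kinematics(position, orientation): joint angles nearest the present ones, or None.
- capture(name): name is "scene" or "top" or "wrist"; returns a dict with "image" (480x640x3 uint8, blue, green, red), "range_z" (480x640 float32, m along the optical axis (not along the pixel's ray), 0 where there is no reading), "intrinsics" (3x3 intrinsics, pixels), "R" (3x3) and "t" (3): a world point X has camera coordinates R X + t. Camera axes: x right, y down, z forward; pixel columns grow to the right and rows downward; lengths in m; the calibration is good to about 2 mm. A picture is of the moment at which its call begins.
A pose or a line that the arm cannot do raises PlanningError and nothing moves.
- close_job(): hands the job in, once; it reports no verdict.
Trained networks look in the newest picture that a camera, given by its name, has taken for a name from the list of things; names that differ only in an ending like _2 or _b are one class to them, and where a whole thing is asked for, a point or a joint stands for the part that bears it (a point fixed in the world has none). Each returns a list of dicts, best first, with "conf" (0 to 1); they miss things now and then, are a little off and sometimes report something else, mostly with a low value. They report only what shows in the picture. A call takes as long as a camera call. They do not tell look-alikes from the thing itself.
- spot_in(camera, query): "xy" ([column, row] in pixels, amid what is visible of it).
- silhouettes(camera, query): "region" (480x640 bool, what is visible of it) and "xy" ([column, row] in pixels, amid what is visible of it).
Readings, each from a call of its own:
- current_clock(): time.
- current_joint_pos(): joint angles.
- current_qvel(): joint speeds.
- current_joint_torque(): joint torques, N m.
- current_position(): TCP position.
- current_orientation(): TCP orientation.
- current_force(): force on the tool from outside, world axes, zero at the start.
- current_torque(): the same for the moment, N m.
- current_finger_gap(): finger opening in m.
Only numpy, scipy, OpenCV 4.12 (cv2) and the standard library are available. Lean on these libraries where they do the work, as an engineer would, in place of code of your own. Each camera call takes 0.05 s, during which the arm holds its last target. There are 200 camera calls.

TASK

Hang the larger of the two steel check weights by its wire bail on the balance's sprung hook, letting the hook sink and take the load gradually, so that it neither drops nor bounces and is not pressed down beyond what the weight itself needs. Let go and wait until the hook has come to rest, then slide the reading marker by its knob down the column until its index line is level with the hook's pointer. Leave the weight hanging and the other things on the bench alone.

Things in the scene. Friction and masses are not known exactly. Their poses are not given: they have to be found in the camera images.
- weight_center (a point): Centre (on its axis, half-way up, 71.5 mm above its underside) of the larger check weight: a loose steel cylinder 50 mm in diameter, 45 mm tall, with an inverted-U wire bail above it and a square grip on top; 143 mm tall in all, standing on the bench at first. z is up, y lies along the bail's crossbar. It may be hollow: mass unknown, 0.2 to 0.8 kg.
- weight_bail (a point): Middle of the underside of the larger weight's bail crossbar (8 mm wire, along its y), 19.5 mm above weight_center. The opening under it, 46 mm high down to the cylinder's top and 32 mm wide, is passed through along x.
- weight_grip (a point): Good grip point of the larger weight, 50 mm above weight_center and 30.5 mm above weight_bail: in an upright square bar 20 x 20 mm, sides along x and y, from 8 mm to 52 mm above weight_bail.
- small_weight_center (a point): Centre (half-way up, 59 mm) of the smaller check weight, of the same kind: cylinder 34 mm in diameter, 118 mm tall in all. Not wanted; leave it standing.
- hook_seat (a point): Top of the wire at the bottom of the hook's valley, where weight_bail comes to rest; about 216 mm above the bench when empty, sinks with the hook. x points from the hook to the column, y along the wanted crossbar direction, z up. The hook is 8 mm wire: a level arm from the column 100 mm away (axis 12 mm higher than in the valley), then the valley, 12 mm long.
- hook_tip (a point): Top of the hook's upturned tip, 18 mm from the seat on the side away from the column (-x) and 16 mm above it. The bail comes over this tip from the front. The space above and in front is open.
- scale_hook (a joint): How far the sprung hook has sunk (m): 0 empty, at its upper stop; 0.10 lower stop. It begins to sink at 0.4 N and needs 90 N/m beyond that; lightly damped, it swings for 1 to 3 s. With the weight hung it rests 17 to 83 mm down, depending on the mass. Going beyond 94 mm or faster than 0.06 m/s overstrains the spring.
- pointer (a point): Tip of the hook's pointer, a thin dark bar that reaches sideways (-y of the balance) over the white tick strip on the column; sinks with the hook. Same axes as hook_seat.
- marker_index (a point): Index line of the reading marker, a grey block on the column's edge at the -y side; level with the pointer when both have the same height. The marker stays where it is left (about 2 N of friction, slides only up and down) and starts above the pointer.
- marker_knob (a point): Grip point of the marker's knob: an upright grey cylinder 18 mm in diameter, that stands on the end of a level 8 mm rod 70 mm beside the column's edge. The point is 26 mm above the index line and the rod's axis and 18 mm below the knob's top. The column is 12 mm thick, 90 mm wide, its top 289 mm above the bench.
- marker (a joint): How far the marker has been slid down (m), 0 at the top, 0.14 at the bottom.
- vial: Small capped vial standing, 20 mm in diameter, 48 mm tall; origin under its centre. A bystander.
- dish: Flat dish 90 mm in diameter, 17 mm tall; origin under its centre. A bystander.
- beaker: Plastic beaker about 55 mm wide, 68 mm tall; origin under its centre. A bystander.
- bottle: White bottle with a cap, 37 mm in diameter, 88 mm tall; origin under its centre. A bystander.
Mind the look-alikes: they are no part of the job. What is shaped like the part that bears weight_center but blue or brown is not meant.

How it is judged:
On the way, in this order (a step that is already met when the one before it is completed fails the run):
1. the larger weight is lifted off the bench (height (world z) of weight_center above 0.1 m), for 0.2 s.
2. the weight hangs on the sunken hook, let go and at rest (horizontal distance between weight_center and hook_seat below 0.012 m and z of weight_center in the frame of hook_seat between -0.028 and -0.012 m and value of joint scale_hook above 0.012 m and velocity of joint scale_hook between -0.01 and 0.01 m/s and contact force between the fingers and anything else below 0.1 N), for 0.5 s.
3. the marker's index is level with the pointer (z of marker_index in the frame of pointer between -0.005 and 0.005 m), for 0.2 s.
At the end, for the whole second after the job is handed in: The larger weight hangs upright (within 0.15 rad) by its bail in the hook's valley (its axis within 12 mm of the seat), the hook sunk more than 12 mm under it and at rest (under 0.01 m/s), and the marker's index within 5 mm of the pointer's height (all of step 3 and horizontal distance between weight_center and hook_seat below 0.012 m and z of weight_center in the frame of hook_seat between -0.028 and -0.012 m and value of joint scale_hook above 0.012 m and velocity of joint scale_hook between -0.01 and 0.01 m/s and angle between weight_center's own z axis and vertical below 0.15 rad); the robot touches nothing.
It fails at once if the hook drops, bounces or is jerked (faster than 0.06 m/s) (velocity of joint scale_hook above 0.06 m/s or velocity of joint scale_hook below -0.06 m/s).
It fails at once if the hook is pressed down more than 94 mm (value of joint scale_hook above 0.094 m).
It fails at once if the smaller weight or a bystander is moved more than 30 mm (distance of any of small_weight_center, vial, dish, beaker, bottle from where it was at the start of the episode above 0.03 m).
It also fails if it takes over 69 s, if anything falls off the work surface, if the arm or the gripper's body presses on something with over 40 N, if the wrist force passes 120 N, or if a joint passes its speed limit or range.

## Working session

There is one attempt and no reset: what is moved stays moved. The work goes in short steps, each a Python script; the robot and the scene stay as the last script left them, time stands still between calls to the robot, and variables do not carry over. Pictures are saved under pics/ and viewed, about 8 in all and at most 12, crops included, and the job is handed in when it is done.

```bash
mkdir -p pics; ls; cat > h.py <<'E'
import numpy as np, cv2
from bench import *
def P(c,uv,w=2):
    u,v=[int(round(a)) for a in uv]; d=c["range_z"][max(0,v-w):v+w+1,max(0,u-w):u+w+1]; d=d[d>0]
    if len(d)==0: return None
    z=np.median(d); return W(c,uv,z)
def W(c,uv,z):
    K=c["intrinsics"]; r=np.array([(uv[0]-K[0,2])/K[0,0],(uv[1]-K[1,2])/K[1,1],1])*z
    return c["R"].T@(r-c["t"])
def cloud(c,m):
    v,u=np.nonzero(m&(c["range_z"]>0)); z=c["range_z"][v,u]; K=c["intrinsics"]
    r=np.stack([(u-K[0,2])/K[0,0]*z,(v-K[1,2])/K[1,1]*z,z],1); return (r-c["t"])@c["R"]
def pix(c,X):
    q=c["intrinsics"]@(c["R"]@np.array(X)+c["t"]); return q[:2]/q[2]
E
python3 - <<'E'
from h import *
np.set_printoptions(precision=3,suppress=True)
for n in ["scene","top"]:
    c=capture(n); cv2.imwrite(f"pics/{n}0.png",c["image"]); print(n,"campos",-c["R"].T@c["t"])
    for q in ["weight_center","weight_grip","weight_bail","small_weight_center","hook_seat","hook_tip","pointer","marker_index","marker_knob","vial","dish","beaker","bottle"]:
        print(q,[(np.round(d["xy"]),round(d["conf"],2),P(c,d["xy"])) for d in spot_in(n,q)[:3]])
print(current_orientation(),current_clock())
E
```

```text
pics
scene campos [-0.346 -0.13   1.09 ]
weight_center [(array([423., 325.]), 0.95, array([ 0.463, -0.208,  0.046])), (array([245., 285.]), 0.91, array([0.511, 0.224, 0.045])), (array([409., 285.]), 0.8, array([ 0.548, -0.166,  0.078]))]
weight_grip [(array([244., 285.]), 0.89, array([0.511, 0.227, 0.043])), (array([422., 324.]), 0.87, array([ 0.465, -0.206,  0.045])), (array([404., 290.]), 0.62, array([ 0.558, -0.158,  0.047]))]
weight_bail [(array([244., 289.]), 0.85, array([0.498, 0.223, 0.046])), (array([403., 287.]), 0.66, array([ 0.569, -0.156,  0.046])), (array([419., 326.]), 0.57, array([ 0.458, -0.198,  0.046]))]
small_weight_center [(array([462., 346.]), 0.66, array([ 0.426, -0.297,  0.038])), (array([423., 264.]), 0.21, array([ 0.679, -0.199,  0.018]))]
hook_seat [(array([320., 206.]), 0.84, array([0.626, 0.058, 0.226]))]
hook_tip [(array([320., 206.]), 0.73, array([0.625, 0.055, 0.225])), (array([424., 324.]), 0.65, array([ 0.467, -0.21 ,  0.044]))]
pointer [(array([320., 206.]), 0.71, array([0.625, 0.057, 0.225]))]
marker_index [(array([369., 190.]), 0.65, array([ 0.668,
[... 1084 characters left out ...]
317., 216.]), 0.59, array([0.637, 0.064, 0.24 ])), (array([348., 202.]), 0.44, array([ 0.675, -0.028,  0.246]))]
hook_tip [(array([324., 217.]), 0.77, array([0.656, 0.042, 0.113]))]
pointer [(array([322., 219.]), 0.64, array([0.655, 0.048, 0.081]))]
marker_index [(array([400., 280.]), 0.55, array([ 0.452, -0.207,  0.043]))]
marker_knob [(array([355., 204.]), 0.5, array([ 0.669, -0.047,  0.246]))]
vial []
dish [(array([396., 213.]), 0.8, array([ 0.681, -0.208,  0.018]))]
beaker [(array([320., 218.]), 0.6, array([0.632, 0.056, 0.226])), (array([239., 288.]), 0.49, array([0.435, 0.333, 0.004]))]
bottle [(array([214., 294.]), 0.52, array([0.415, 0.397, 0.088]))]
[ 0.783  0.622 -0.     0.   ] 1.4
```

```bash
python3 - <<'E'
import cv2
i=cv2.imread("pics/scene0.png")[150:400,120:520]; cv2.imwrite("pics/s1.png",cv2.resize(i,(800,500),interpolation=cv2.INTER_CUBIC))
E
```

```text
(no output)
```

View pics/s1.png

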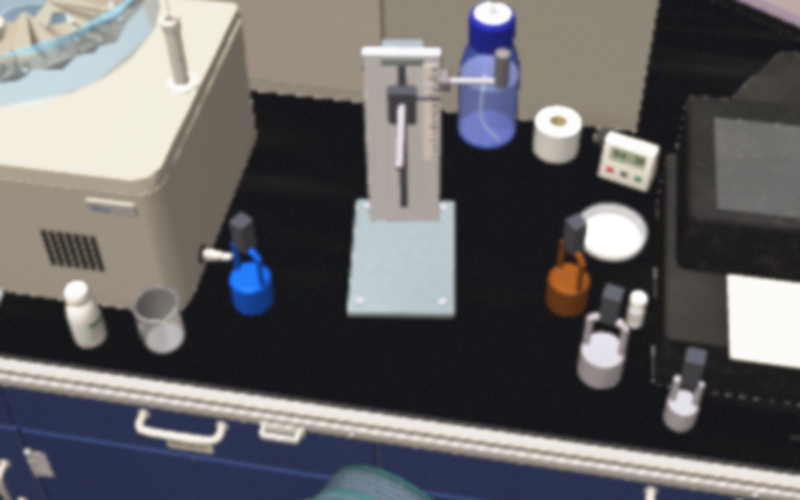

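Large steel weight: full-image pixel (421,327). Look-alikes are blue at (245,285), brown at (404,290) and the small steel one at (462,346). The vial is close by, at about (438,305). I pick the steel one at (421,327) and go for a close look with the wrist camera.

```bash
cat >> h.py <<'E'
np.set_printoptions(precision=4,suppress=True)
def Q(a): return np.array([np.cos(a/2),np.sin(a/2),0,0])
E
python3 - <<'E'
from h import *
c=capture("scene"); print("vial",P(c,(438,305)),"blue bottle",P(c,(365,205)),P(c,(365,170)),P(c,(350,215)))
X=cloud(c,np.ones((480,640),bool))
# column front face / base plate footprints
m=(X[:,0]>.55)&(X[:,0]<.78)&(abs(X[:,1]-.05)<.15)&(X[:,2]>.05)
for lo in np.arange(.05,.31,.03):
    s=X[m&(X[:,2]>=lo)&(X[:,2]<lo+.03)]
    if len(s): print(lo,len(s),np.percentile(s,[2,50,98],axis=0)[:,:2].ravel())
w=capture("wrist"); print("wrist cam",-w["R"].T@w["t"],current_position(), w["R"][2])
for a in [1.342,0,-.5,np.pi/2,-np.pi/2,np.pi]:
    print(a,inverse_kinematics([.44,-.205,.35],Q(a)))
move_ptp([.43,-.205,.36],Q(-0.4)); 
w=capture("wrist"); cv2.imwrite("pics/w1.png",w["image"]); print("wrist cam",-w["R"].T@w["t"],current_clock(), pix(w,[.467,-.205,.05]))
for q in ["weight_grip","weight_center","weight_bail"]:
    print(q,[(np.round(d["xy"]),round(d["conf"],2),P(w,d["xy"])) for d in spot_in("wrist",q)[:3]])
E
```

```text
vial [ 0.5369 -0.2404  0.0336] blue bottle [ 0.8194 -0.0307  0.0739] [ 0.8293 -0.0248  0.185 ] [0.8358 0.0113 0.0163]
0.05 302 [0.6444 0.0163 0.6524 0.0595 0.6621 0.1034]
0.08 298 [0.6452 0.0165 0.6531 0.0581 0.6619 0.1026]
0.11 284 [0.6454 0.0177 0.6533 0.0555 0.6603 0.1024]
0.14 302 [0.645  0.0169 0.6528 0.0549 0.6609 0.1035]
0.16999999999999998 262 [0.6439 0.0172 0.6526 0.0554 0.6612 0.1021]
0.2 428 [0.5598 0.0177 0.6457 0.0516 0.6599 0.1032]
0.22999999999999998 612 [ 0.6322 -0.0574  0.6532  0.0463  0.6735  0.1008]
0.26 652 [ 0.6453 -0.0592  0.6562  0.0535  0.6822  0.1024]
0.29 66 [ 0.6457 -0.0526  0.657   0.0627  0.6743  0.1033]
wrist cam [0.0648 0.6021 0.3847] [0.1355 0.5845 0.2226] [ 0.2575 -0.0601 -0.9644]
1.342 [-0.5784  0.0922  1.5519 -0.      1.4975 -1.9204]
0 [-0.5784  0.0922  1.5519 -0.      1.4975 -0.5784]
-0.5 [-0.5784  0.0922  1.5519 -0.      1.4975 -0.0784]
1.5707963267948966 [-0.5784  0.0922  1.5519 -0.      1.4975 -2.1492]
-1.5707963267948966 [-0.5784  0.0922  1.5519 -0.      1.4975  0.9924]
3.141592653589793 [-0.5784  0.0922  1.5519 -0.      1.4975  2.5632]
wrist cam [ 0.4581 -0.1366  0.522 ] 4.5417 [345.0863 188.7625]
weight_grip [(array([406., 115.]), 0.63, array([ 0.5661, -0.1523,  0.0469])), (array([344., 180.]), 0.56, array([ 0.4686, -0.189 ,  0.0987]))]
weight_center [(array([407., 116.]), 0.59, array([ 0.5537, -0.1519,  0.1067]))]
weight_bail [(array([408., 118.]), 0.62, array([ 0.5533, -0.1533,  0.1077])), (array([343., 183.]), 0.57, array([ 0.4658, -0.1892,  0.1149]))]
```

View pics/w1.png

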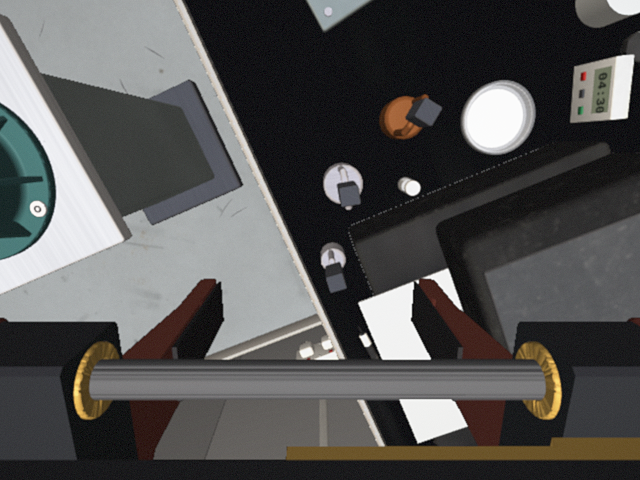

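The large steel weight is at (344,188) with its square grip top at about (348,193). The brown one is at (407,117), the small one at (334,262), the vial at (409,186). Next I measure the grip pose from depth.

```bash
python3 - <<'E'
from h import *
w=capture("wrist"); X=cloud(w,np.ones((480,640),bool))
n=np.hypot(X[:,0]-.465,X[:,1]+.205)<.045
for lo,hi in [(.03,.055),(.06,.085),(.085,.1),(.1,.135),(.135,.155)]:
    s=X[n&(X[:,2]>lo)&(X[:,2]<hi)][:,:2]; r=cv2.minAreaRect((s*1000).astype(np.float32)); print(lo,len(s),s.mean(0),r)
s=X[n&(X[:,2]>.06)&(X[:,2]<.095)]; print((s[::max(1,len(s)//25)]*1000).round())
s=X[n&(X[:,2]>.135)]; print("zs",s[:,2].mean())
s=X[(abs(X[:,0]-.47)<.12)&(abs(X[:,1]+.2)<.12)&(X[:,2]>.15)]; print("high",len(s),s[:3])
for x in np.arange(.35,.7,.05): 
  s=X[(abs(X[:,0]-x)<.025)&(X[:,1]<-.3)&(X[:,1]>-.45)]; print(x,s[:,2].max() if len(s) else None, s[s[:,2]>.05][:,1].max(initial=-9))
i=w["image"][150:230,300:390]; cv2.imwrite("pics/w2.png",cv2.resize(i,(720,640)[:2] if 0 else (675,600),interpolation=cv2.INTER_CUBIC))
E
```

```text
0.03 708 [ 0.4656 -0.1935] ((467.4267578125, -197.0757293701172), (48.95783233642578, 44.438289642333984), 1.3004920482635498)
0.06 13 [ 0.4713 -0.1768] ((471.00732421875, -177.08688354492188), (6.579264163970947, 1.7652649879455566), 14.048684120178223)
0.085 113 [ 0.4694 -0.1901] ((467.3958435058594, -199.279052734375), (46.41565704345703, 7.64630126953125), 77.28453063964844)
0.1 89 [ 0.4671 -0.191 ] ((464.6339111328125, -192.87710571289062), (25.11496925354004, 12.108294486999512), 26.86077880859375)
0.135 399 [ 0.4673 -0.1989] ((467.3377685546875, -199.52542114257812), (20.02472496032715, 19.924436569213867), 77.41119384765625)
[[ 472. -176.   65.]
 [ 470. -177.   60.]
 [ 472. -176.   83.]
 [ 469. -177.   66.]
 [ 472. -176.   91.]
 [ 475. -178.   90.]
 [ 470. -177.   91.]
 [ 473. -178.   92.]
 [ 468. -179.   74.]
 [ 471. -178.   92.]
 [ 474. -180.   92.]
 [ 469. -179.   92.]
 [ 472. -180.   94.]
 [ 468. -180.   90.]
 [ 471. -181.   93.]
 [ 474. -182.   92.]
 [ 469. -181.   94.]
 [ 474. -183.   94.]
 [ 468. -183.   95.]
 [ 467. -185.   95.]
 [ 467. -220.   91.]
 [ 462. -218.   94.]
 [ 465. -220.   93.]
 [ 460. -220.   90.]
 [ 464. -221.   91.]
 [ 461. -221.   89.]]
zs 0.45202675339022835
high 84815 [[ 0.5885 -0.2678  0.1506]
 [ 0.5895 -0.2682  0.1505]
 [ 0.5873 -0.2683  0.1507]]
0.35 0.0012804845041429205 -9.0
0.39999999999999997 0.11783064746932043 -0.300331600142755
0.44999999999999996 0.11758155019708758 -0.3000846343339439
0.49999999999999994 0.10806577551941522 -0.3000649119625546
0.5499999999999999 0.20837057450747068 -0.3000070746692374
0.5999999999999999 0.20868105048024077 -0.3000341858691469
0.6499999999999999 0.20913526414677422 -0.30001383792428704
```

View pics/w2.png

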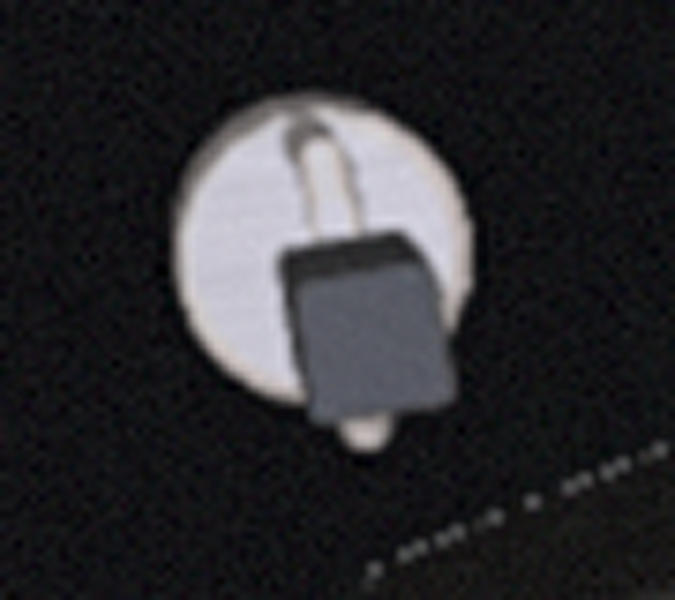

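Weight axis is at (0.467,-0.1995), crossbar direction 77°, and the crop confirms it. Before grasping I measure the hook from an elevated front viewpoint.

```bash
python3 - <<'E'
from h import *
move_ptp([.47,.03,.36],Q(np.pi/2))
w=capture("wrist"); cv2.imwrite("pics/w3.png",w["image"]); print(current_clock(),pix(w,[.56,.055,.22]))
for q in ["hook_seat","hook_tip","pointer","marker_index","marker_knob"]:
    print(q,[(np.round(d["xy"]),round(d["conf"],2),P(w,d["xy"])) for d in spot_in("wrist",q)[:2]])
X=cloud(w,np.ones((480,640),bool))
def rect(m,t):
    s=X[m]; print(t,len(s)); 
    if len(s)>5: print(s.mean(0),s.min(0),s.max(0),cv2.minAreaRect((s[:,:2]*1000).astype(np.float32)))
b=(abs(X[:,1]-.05)<.16)
rect((X[:,0]<.64)&(X[:,0]>.5)&b&(X[:,2]>.18)&(X[:,2]<.26),"hook")
rect((X[:,0]>.63)&(X[:,0]<.69)&(abs(X[:,1]-.06)<.06)&(X[:,2]>.28),"coltop")
rect((X[:,0]>.63)&(X[:,0]<.70)&(X[:,1]<-.03)&b&(X[:,2]>.2),"knob")
rect((X[:,0]>.635)&(X[:,0]<.70)&(X[:,1]>-.01)&b&(X[:,2]>.05)&(X[:,2]<.15),"colface")
s=X[(X[:,0]<.64)&(X[:,0]>.5)&b&(X[:,2]>.18)&(X[:,2]<.26)]
for x in np.arange(.53,.64,.004):
    t=s[abs(s[:,0]-x)<.002]
    if len(t): print(round(x,3),len(t),t[:,1].mean(),t[:,2].max())
np.save("pics/w3.npy",w["range_z"])
E
```

```text
6.1083 [344.4744 329.8331]
hook_seat [(array([340., 410.]), 0.57, array([0.6369, 0.0518, 0.2281])), (array([ 47., 158.]), 0.5, array([ 0.4179, -0.2802,  0.076 ]))]
hook_tip [(array([345., 412.]), 0.7, array([0.6364, 0.0559, 0.2308]))]
pointer [(array([346., 412.]), 0.73, array([0.6362, 0.0568, 0.2311]))]
marker_index [(array([272., 452.]), 0.79, array([ 0.6663, -0.0093,  0.2465])), (array([130., 197.]), 0.43, array([ 0.4682, -0.2064,  0.045 ]))]
marker_knob [(array([270., 452.]), 0.78, array([ 0.6664, -0.0112,  0.2464])), (array([132., 196.]), 0.65, array([ 0.4669, -0.2037,  0.0447]))]
hook 1494
[0.6112 0.058  0.2293] [0.5318 0.0425 0.2104] [0.64   0.0787 0.2462] ((585.9050903320312, 60.62105941772461), (108.83301544189453, 33.506832122802734), 1.5222684144973755)
coltop 0
knob 233
[ 0.6687 -0.0441  0.2464] [ 0.6658 -0.0569  0.2394] [ 0.6725 -0.0301  0.2532] ((669.2224731445312, -43.442787170410156), (26.737255096435547, 6.401936054229736), 88.34513854980469)
colface 1706
[0.6518 0.0678 0.0878] [0.6453 0.0199 0.0501] [0.6612 0.109  0.1288] ((652.3435668945312, 64.10269165039062), (5.
[... 281 characters left out ...]
2231728235782211
0.55 30 0.04899996651596133 0.21711816552374785
0.554 37 0.049078017480705845 0.21670983944817257
0.558 42 0.04969017860977048 0.21786749803954542
0.562 53 0.050447018734472555 0.22133626066839887
0.566 56 0.050910357732002746 0.22499595060242697
0.57 51 0.05139400808861682 0.22833402900843405
0.574 41 0.05206916501446744 0.22907373230218403
0.578 39 0.05295430471119738 0.22905823211047485
0.582 33 0.0534598345299652 0.22844964665481957
0.586 4 0.05283164425714713 0.22654730731648384
0.626 20 0.06000457162407856 0.2287311373343642
0.63 33 0.06065838363728859 0.2289242051266919
0.634 446 0.0689444160308249 0.24576886405846654
0.638 508 0.055720648598571766 0.24621997373360105
```

View pics/w3.png

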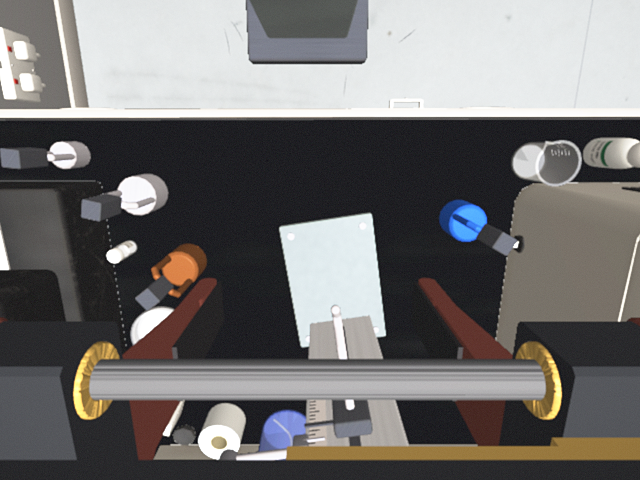

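Hook: tip (0.535,0.046), seat ≈ (0.553,0.049,0.216), hook axis yaw ≈ 8.2°. In the picture the tip is at (336,310) and the column at (355,380). Next step: grasp and lift.

```bash
python3 - <<'E'
from h import *
a=np.radians(77.4); g=[.4673,-.1995]
move_ptp(g+[.22],Q(a)); move_gripper(.055)
sleep(.3); f0=np.mean([current_force() for _ in range(5)],0); print("f0",f0)
print(servo_line(g+[.1025],rate=.12,contact_N=6)); print(current_position())
move_gripper(0.0); print("gap",current_finger_gap())
print(servo_line(g+[.2545],rate=.1)); sleep(.4)
f=np.array([current_force() for _ in range(5)]); print("f",f, "N",(f.mean(0)-f0),current_clock())
np.save("f0.npy",f0)
b=np.radians(98.2); ps=np.array([.553,.049]); ux=np.array([np.cos(b-np.pi/2),np.sin(b-np.pi/2)])
move_ptp(list(ps-.06*ux)+[.2545],Q(b)); sleep(.3)
f=np.mean([current_force() for _ in range(5)],0); print("N",f-f0,current_position(),current_clock())
w=capture("wrist"); X=cloud(w,np.ones((480,640),bool)); np.save("pics/w4.npy",X)
n=np.hypot(*(X[:,:2]-(ps-.06*ux)).T)<.035
for lo,hi in [(.18,.206),(.235,.258),(.285,.31)]:
    s=X[n&(X[:,2]>lo)&(X[:,2]<hi)]; print(lo,len(s)); 
    if len(s)>4: print(s.mean(0),s[:,2].max(),cv2.minAreaRect((s[:,:2]*1000).astype(np.float32)))
print("want",ps-.06*ux)
cv2.imwrite("pics/w4.png",w["image"])
c=capture("scene"); cv2.imwrite("pics/s4.png",cv2.resize(c["image"][120:320,200:440],(720,600),interpolation=cv2.INTER_CUBIC))
E
```

```text
f0 [0.375  0.9394 0.0699]
False
[ 0.4678 -0.1998  0.1031]
gap 0.019945984746340774
False
f [[ 1.1551 -0.0938 -4.7305]
 [ 1.1551 -0.0938 -4.7305]
 [ 1.1551 -0.0938 -4.7305]
 [ 1.1551 -0.0938 -4.7305]
 [ 1.1551 -0.0938 -4.7305]] N [ 0.78   -1.0332 -4.8005] 12.2333
N [-0.7294 -0.7495 -4.9974] [0.4938 0.0394 0.2545] 13.4917
0.18 3840
[0.4857 0.0398 0.1958] 0.2059136307960028 ((487.2410583496094, 39.812583923339844), (38.34834289550781, 48.50600051879883), 6.549691200256348)
0.235 389
[0.4851 0.0395 0.2518] 0.25799643065271405 ((487.82391357421875, 40.09467315673828), (13.142845153808594, 47.44388961791992), 9.221759796142578)
0.285 4514
[0.4866 0.0399 0.2953] 0.3099948195600697 ((490.1050109863281, 40.30101776123047), (17.87970542907715, 41.716800689697266), 7.67562198638916)
want [0.4936 0.0404]
```

View pics/s4.png

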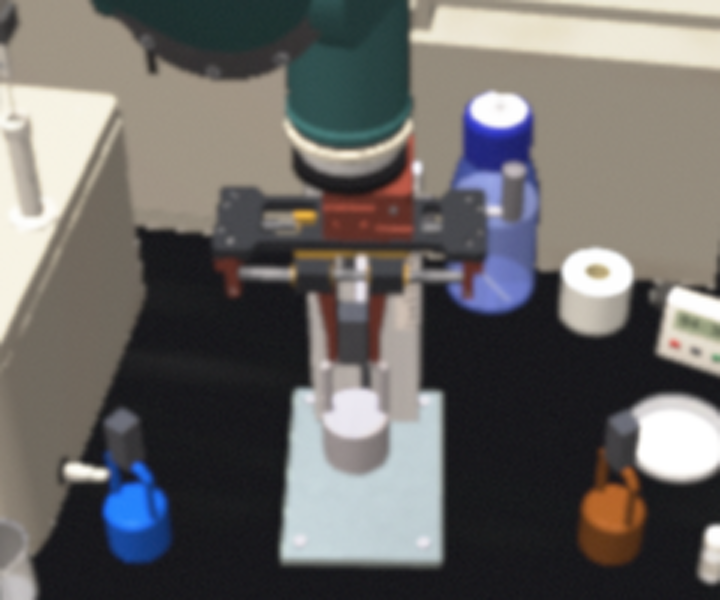

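View pics/w4.png

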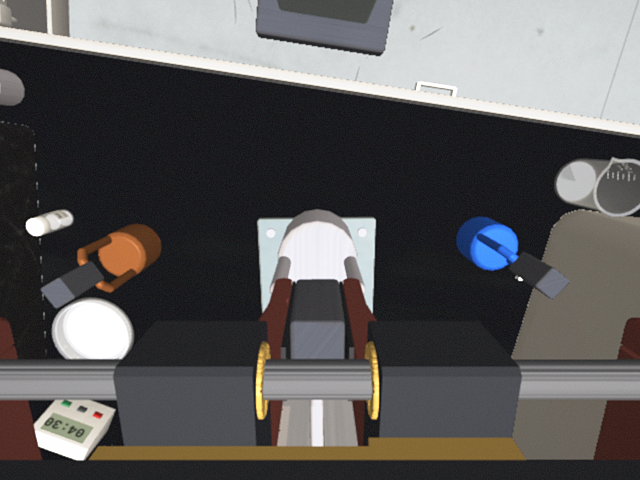

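Weight held with the crossbar aligned (about 0.5 kg). The hook line is centred on it at column 318. Next: thread it over the tip and lower it gradually.

```bash
python3 - <<'E'
from h import *
f0=np.load("f0.npy"); b=np.radians(98.2); ps=[.553,.049]
F=lambda: (sleep(.25),current_force()-f0)[1]
print(servo_line(ps+[.2545],rate=.05,contact_N=4),current_position(),F())
print(servo_line(ps+[.234],rate=.04,contact_N=4),current_position(),F())
for z in [.220,.207,.194]:
    print(servo_line(ps+[z],rate=.018,contact_N=8),current_position(),F(),current_clock())
E
```

```text
False [0.5526 0.049  0.2545] [ 0.176  -0.8789 -5.9351]
False [0.553  0.049  0.2339] [-1.2752 -1.9963 -5.5219]
False [0.5531 0.049  0.2201] [ 1.0198 -1.4576 -4.538 ] 17.2833
False [0.5531 0.049  0.2071] [ 0.7542 -1.378  -2.2281] 18.4083
False [0.5531 0.049  0.1941] [ 1.8607 -0.5074 -1.9013] 19.5333
```

```bash
python3 - <<'E'
from h import *
f0=np.load("f0.npy"); ps=[.553,.049]
def F(n=30):
    s=[]
    for _ in range(n): sleep(.04); s.append(current_force()[2])
    return np.mean(s),np.std(s)
print(F(),current_clock())
servo_line(ps+[.183],rate=.012); print(F(),current_clock())
E
```

```text
(np.float64(-1.2715170951511217), np.float64(0.4863658155700521)) 20.7833
(np.float64(-0.35528064715030877), np.float64(0.5910722826490543)) 23.1
```

```bash
python3 - <<'E'
from h import *
ps=[.553,.049]
def F(n=60):
    s=[]
    for _ in range(n): sleep(.03); s.append(current_force()[2])
    return np.mean(s),np.std(s)
servo_line(ps+[.1795],rate=.01); print(F(),current_clock(),current_position())
c=capture("scene"); cv2.imwrite("pics/s5.png",cv2.resize(c["image"][120:320,200:440],(720,600),interpolation=cv2.INTER_CUBIC))
E
```

```text
(np.float64(-0.14876518950450648), np.float64(0.44222160770919544)) 25.6 [0.553  0.049  0.1795]
```

View pics/s5.png

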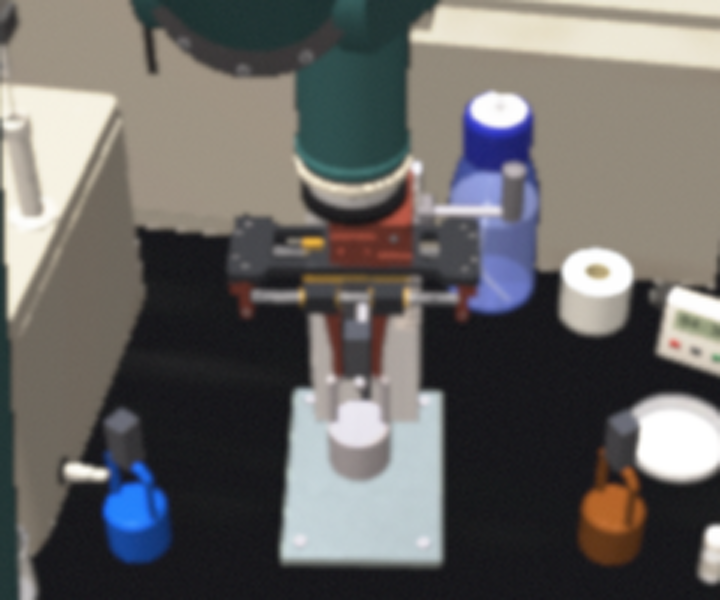

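```bash
python3 - <<'E'
from h import *
ps=[.553,.049]
servo_line(ps+[.178],rate=.01); sleep(.3)
move_gripper(.055); sleep(1.0)
servo_line(ps+[.29],rate=.1)
b=np.radians(8.2); ux=np.array([np.cos(b),np.sin(b)])
# viewpoint further back for knob + pointer
move_ptp([.45,-.03,.33],Q(np.pi/2+b)); print(current_clock())
w=capture("wrist"); cv2.imwrite("pics/w6.png",w["image"]); X=cloud(w,np.ones((480,640),bool))
c=capture("scene"); cv2.imwrite("pics/s6.png",cv2.resize(c["image"][120:320,200:440],(720,600),interpolation=cv2.INTER_CUBIC))
np.savez("v6",X=X,Y=cloud(c,np.ones((480,640),bool)))
for n,q in [("scene","pointer"),("scene","marker_index"),("scene","marker_knob"),("scene","hook_seat"),("wrist","marker_knob"),("wrist","pointer")]:
    cc=c if n=="scene" else w
    print(n,q,[(np.round(d["xy"]),round(d["conf"],2),P(cc,d["xy"])) for d in spot_in(n,q)[:2]])
Y=cloud(c,np.ones((480,640),bool))
for nm,Z in [("s",Y),("w",X)]:
    k=Z[(np.hypot(Z[:,0]-.672,Z[:,1]+.05)<.03)&(Z[:,2]>.15)]
    for lo in np.arange(.2,.31,.01):
        s=k[(k[:,2]>=lo)&(k[:,2]<lo+.01)]
        if len(s): print(nm,round(lo,2),len(s),s.mean(0),np.ptp(s,axis=0))
E
```

```text
29.8333
scene pointer [(array([319., 218.]), 0.55, array([0.6338, 0.0619, 0.1795]))]
scene marker_index []
scene marker_knob []
scene hook_seat [(array([321., 218.]), 0.75, array([0.6351, 0.0566, 0.1791]))]
wrist marker_knob []
wrist pointer [(array([380., 425.]), 0.66, array([0.636 , 0.0601, 0.1834]))]
```

View pics/s6.png

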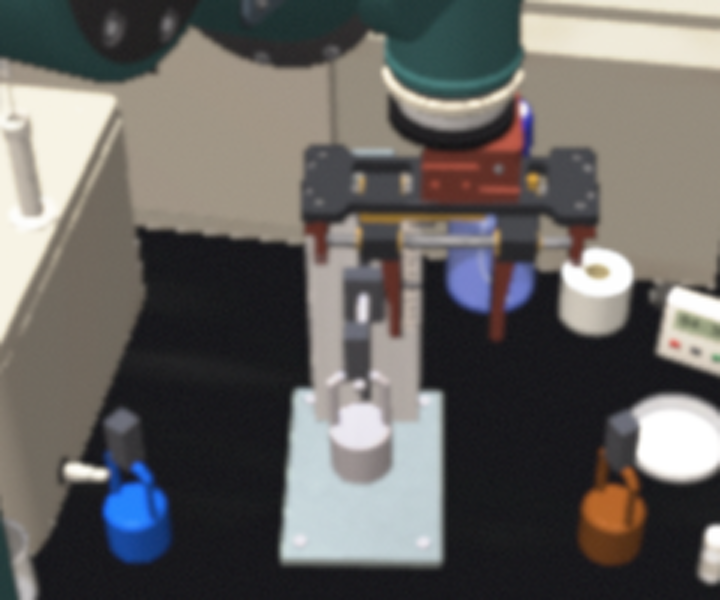

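The weight hangs on the sunken hook, with its grip in front of the arm at about (357,350) in the crop. I clear the view to measure pointer and marker.

```bash
python3 - <<'E'
from h import *
move_ptp([.42,.25,.36],Q(np.pi/2)); print(current_clock())
c=capture("scene"); Y=cloud(c,np.ones((480,640),bool)); np.save("Y7",Y); np.savez("c7",**c)
k=Y[(np.hypot(Y[:,0]-.674,Y[:,1]+.05)<.025)&(Y[:,2]>.18)]
for lo in np.arange(.2,.31,.01):
    s=k[(k[:,2]>=lo)&(k[:,2]<lo+.01)]
    if len(s): print(round(lo,2),len(s),s.mean(0),np.ptp(s,axis=0))
for q in ["pointer","marker_index","marker_knob"]:
    print(q,[(np.round(d["xy"]),round(d["conf"],2),P(c,d["xy"])) for d in spot_in("scene",q)[:2]])
cv2.imwrite("pics/s7.png",cv2.resize(c["image"][160:260,290:390],(600,600),interpolation=cv2.INTER_CUBIC))
# strip-plane heights: plane of column face x=.652+... ; print z per row along strip column
b=np.radians(8.2); n=np.array([np.cos(b),np.sin(b),0]); p0=np.array([.652,.064,0])
o=-c["R"].T@c["t"]
for v in range(180,245,10):
    d=W(c,(332,v),1.)-o; t=(p0-o)@n/(d@n); print(v,o+t*d)
E
```

```text
31.325
0.24 32 [ 0.6697 -0.0441  0.2468] [0.0112 0.033  0.0079]
0.25 33 [ 0.6698 -0.05    0.2539] [0.0145 0.0314 0.0096]
0.26 30 [ 0.6695 -0.0533  0.2647] [0.0138 0.016  0.01  ]
0.27 26 [ 0.6695 -0.0532  0.2756] [0.0082 0.0166 0.0093]
0.28 43 [ 0.6719 -0.0526  0.2862] [0.0212 0.0166 0.0093]
0.29 6 [ 0.6719 -0.0528  0.2906] [0.0102 0.0125 0.0011]
pointer [(array([322., 216.]), 0.82, array([0.6369, 0.0542, 0.184 ]))]
marker_index [(array([368., 189.]), 0.53, array([ 0.6688, -0.0483,  0.2549]))]
marker_knob [(array([368., 189.]), 0.76, array([ 0.6691, -0.0495,  0.2551])), (array([325., 218.]), 0.58, array([0.639 , 0.0481, 0.1776]))]
180 [0.6564 0.0338 0.2805]
190 [0.6564 0.0337 0.2509]
200 [0.6564 0.0337 0.2205]
210 [0.6564 0.0336 0.1891]
220 [0.6564 0.0335 0.1566]
230 [0.6564 0.0334 0.123 ]
240 [0.6564 0.0333 0.0883]
```

View pics/s7.png

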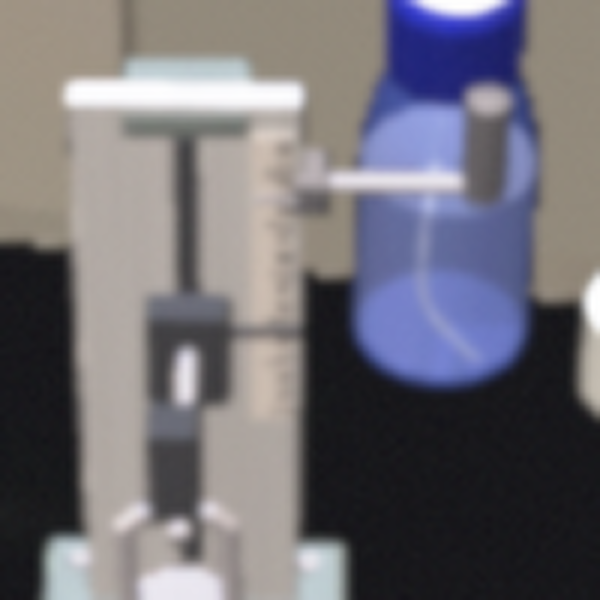

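Pointer bar is at crop (268,331), i.e. full (334.7,215.2). The marker block is at crop (310,180), with its rod on crop row 181 and the knob at (487,145). I compute the heights with depth.

```bash
python3 - <<'E'
import numpy as np
from h import W,P
c=dict(np.load("c7.npz")); g=c["image"].astype(int).sum(2)
for u in [331,333,335,337]:
    print(u,[(v,g[v,u],c["range_z"][v,u].round(4),W(c,(u,v),c["range_z"][v,u])[[0,2]].round(4)) for v in range(213,219)])
for u in [348,353,358]:
    print(u,[(v,g[v,u],W(c,(u,v),c["range_z"][v,u])[[0,2]].round(4)) for v in range(187,194)])
for u in [339,341,343]:
    print(u,[(v,g[v,u],W(c,(u,v),c["range_z"][v,u])[[0,2]].round(4)) for v in range(184,198)])
E
```

```text
331 [(213, np.int64(496), np.float32(1.3599), array([0.6536, 0.1816])), (214, np.int64(420), np.float32(1.3663), array([0.6567, 0.1755])), (215, np.int64(365), np.float32(1.36), array([0.6504, 0.178 ])), (216, np.int64(429), np.float32(1.3708), array([0.6567, 0.169 ])), (217, np.int64(500), np.float32(1.3745), array([0.6578, 0.1648])), (218, np.int64(521), np.float32(1.3776), array([0.6584, 0.1609]))]
333 [(213, np.int64(515), np.float32(1.3602), array([0.6547, 0.1813])), (214, np.int64(434), np.float32(1.3596), array([0.6527, 0.1799])), (215, np.int64(380), np.float32(1.3622), array([0.6529, 0.1765])), (216, np.int64(458), np.float32(1.372), array([0.6585, 0.1682])), (217, np.int64(538), np.float32(1.3661), array([0.6525, 0.1704])), (218, np.int64(563), np.float32(1.375), array([0.6574, 0.1626]))]
335 [(213, np.int64(452), np.float32(1.3611), array([0.6563, 0.1806])), (214, np.int64(395), np.float32(1.3604), array([0.6541, 0.1794])), (215, np.int64(369), np.float32(1.3578), array([0.6506, 0.1794])), (216, np.int64(442), np.float32(1.3719), array([0.6592, 0.1682])), (217, np.int64(51
[... 2812 characters left out ...]
p.int64(410), array([0.8745, 0.046 ]))]
343 [(184, np.int64(436), array([0.8795, 0.0899])), (185, np.int64(474), array([0.6733, 0.2553])), (186, np.int64(501), array([0.6711, 0.2541])), (187, np.int64(506), array([0.6686, 0.2532])), (188, np.int64(517), array([0.6668, 0.2517])), (189, np.int64(527), array([0.6596, 0.2547])), (190, np.int64(503), array([0.6539, 0.2565])), (191, np.int64(416), array([0.6525, 0.2547])), (192, np.int64(321), array([0.6561, 0.2486])), (193, np.int64(278), array([0.6538, 0.2476])), (194, np.int64(275), array([0.6567, 0.2421])), (195, np.int64(310), array([0.651, 0.244])), (196, np.int64(373), array([0.881 , 0.0449])), (197, np.int64(404), array([0.8787, 0.0432]))]
```

```bash
python3 - <<'E'
from h import *
a=np.radians(8.2); k=[.674,-.052]
move_ptp([.55,-.06,.37],Q(a)); move_ptp(k+[.32],Q(a)); print(current_clock())
w=capture("wrist"); cv2.imwrite("pics/w8.png",w["image"])
print("c",servo_line(k+[.2545],rate=.08,contact_N=6),current_position())
move_gripper(0.0); print("gap",current_finger_gap(),current_force(),current_clock())
z0=current_position()[2]
print("s",servo_line(k+[z0-.069],rate=.04,contact_N=25),current_position(),current_force(),current_clock())
E
```

```text
33.4
c False [ 0.6745 -0.0521  0.2551]
gap 0.017576770657216474 [ 6.6037  1.0808 -1.4392] 35.0917
s False [ 0.6764 -0.0517  0.187 ] [5.4608 1.4779 0.3548] 36.95
```

```bash
python3 - <<'E'
from h import *
a=np.radians(8.2); p=current_position()
move_gripper(.055); servo_line([p[0],p[1],.33],rate=.12); move_ptp([.55,-.06,.37],Q(a)); move_ptp([.42,.25,.36],Q(np.pi/2)); print(current_clock())
c=capture("scene"); np.savez("c9",**c)
cv2.imwrite("pics/s9.png",cv2.resize(c["image"][170:270,290:390],(600,600),interpolation=cv2.INTER_CUBIC))
g=c["image"].astype(int).sum(2)
for u in [333,335]: print(u,[(v,g[v,u],W(c,(u,v),c["range_z"][v,u])[[0,2]].round(4)) for v in range(213,219)])
for u in [346,348,353,358]: print(u,[(v,g[v,u],W(c,(u,v),c["range_z"][v,u])[[0,2]].round(4)) for v in range(209,219)])
for u in [340,342]: print(u,[(v,g[v,u],W(c,(u,v),c["range_z"][v,u])[[0,2]].round(4)) for v in range(208,222)])
E
```

```text
40.9167
333 [(213, np.int64(568), array([0.6616, 0.175 ])), (214, np.int64(553), array([0.6501, 0.1823])), (215, np.int64(481), array([0.6539, 0.1756])), (216, np.int64(484), array([0.6546, 0.1717])), (217, np.int64(538), array([0.6593, 0.1641])), (218, np.int64(562), array([0.6588, 0.1613]))]
335 [(213, np.int64(519), array([0.6587, 0.1784])), (214, np.int64(531), array([0.6565, 0.1772])), (215, np.int64(478), array([0.653 , 0.1772])), (216, np.int64(468), array([0.6602, 0.1673])), (217, np.int64(524), array([0.6598, 0.1644])), (218, np.int64(546), array([0.6585, 0.1623]))]
346 [(209, np.int64(271), array([0.873 , 0.0041])), (210, np.int64(489), array([0.6699, 0.1819])), (211, np.int64(633), array([0.6682, 0.1802])), (212, np.int64(603), array([0.6702, 0.1752])), (213, np.int64(420), array([0.6643, 0.1772])), (214, np.int64(210), array([ 0.8589, -0.0025])), (215, np.int64(96), array([0.8503, 0.0015])), (216, np.int64(76), array([ 0.8479, -0.0002])), (217, np.int64(75), array([0.843 , 0.0004])), (218, np.int64(71), array([0.836, 0.003]))]
348 [(209, np.int64(304), array([ 0.881 , -0.
[... 2009 characters left out ...]
64(286), array([ 0.8245, -0.0004]))]
342 [(208, np.int64(526), array([0.6724, 0.1846])), (209, np.int64(538), array([0.6691, 0.1844])), (210, np.int64(541), array([0.6614, 0.1881])), (211, np.int64(541), array([0.6608, 0.1854])), (212, np.int64(500), array([0.6546, 0.1878])), (213, np.int64(389), array([0.6526, 0.1864])), (214, np.int64(301), array([0.6552, 0.1809])), (215, np.int64(271), array([0.6496, 0.1828])), (216, np.int64(235), array([0.6537, 0.1758])), (217, np.int64(173), array([0.6535, 0.1727])), (218, np.int64(111), array([0.8366, 0.0007])), (219, np.int64(83), array([ 0.8348, -0.0014])), (220, np.int64(83), array([0.8279, 0.0011])), (221, np.int64(83), array([ 0.8264, -0.0013]))]
```

View pics/s9.png

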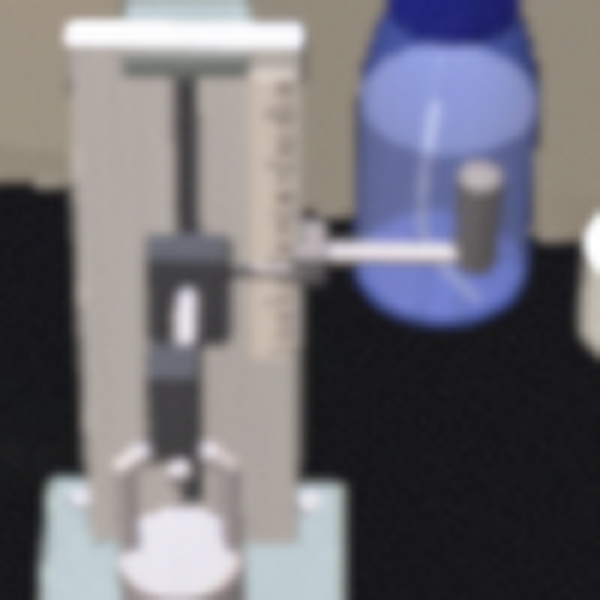

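```bash
python3 - <<'E'
import numpy as np
a=np.load("c7.npz")["image"].astype(int).sum(2); b=np.load("c9.npz")["image"].astype(int).sum(2)
for u in [331,333,335,337]: print(u,"c7 marker",a[188:199,u],"| c7 ptr",a[210:221,u],"| c9",b[210:221,u])
E
```

```text
331 c7 marker [538 539 536 539 540 538 536 535 536 535 535] | c7 ptr [530 530 525 496 420 365 429 500 521 527 524] | c9 [532 531 528 511 456 391 437 500 523 526 526]
333 c7 marker [549 548 558 573 573 553 553 564 561 555 560] | c7 ptr [565 564 552 515 434 380 458 538 563 559 553] | c9 [565 565 563 568 553 481 484 538 562 561 554]
335 c7 marker [491 484 519 556 555 533 529 534 524 498 520] | c7 ptr [543 537 513 452 395 369 442 516 549 529 516] | c9 [543 535 525 519 531 478 468 524 546 529 516]
337 c7 marker [456 437 444 486 496 483 445 442 482 473 465] | c7 ptr [479 458 468 434 380 335 376 463 501 482 484] | c9 [478 456 471 475 492 437 401 453 495 480 484]
```

Depth on the rod puts the index within about 1 mm of the pointer. In the image, though, the white index line covers only the upper half of the pointer bar, so it could sit 2–4 mm high. There is time left, so I regrip and lower the marker by about 2.5 mm.

```bash
python3 - <<'E'
from h import *
a=np.radians(8.2); k=[.677,-.052]
move_ptp([.55,-.06,.37],Q(a)); move_ptp(k+[.28],Q(a))
servo_line(k+[.1870],rate=.1,contact_N=8)
move_gripper(0.0); sleep(.2); z0=current_position()[2]; print("gap",current_finger_gap(),current_position())
servo_line(k+[z0-.003],rate=.01); sleep(.2); print(current_position(),z0-current_position()[2])
p=current_position()
move_gripper(.055); servo_line([p[0],p[1],.33],rate=.12); move_ptp([.55,-.06,.37],Q(a)); move_ptp([.42,.25,.36],Q(np.pi/2)); print(current_clock())
c=capture("scene"); np.savez("c10",**c); b=c["image"].astype(int).sum(2)
for u in [331,333,335,337]: print(u,b[209:221,u])
for u in [348,353,358]: print(u,[(v,b[v,u],W(c,(u,v),c["range_z"][v,u])[[0,2]].round(4)) for v in range(211,216)])
cv2.imwrite("pics/s10.png",cv2.resize(c["image"][170:270,290:390],(600,600),interpolation=cv2.INTER_CUBIC))
E
```

```text
gap 0.01755366031952004 [ 0.6767 -0.0521  0.1869]
[ 0.6767 -0.052   0.1835] 0.0033971975502365137
49.5083
331 [530 531 531 526 496 425 381 447 508 524 526 527]
333 [564 564 564 553 517 452 430 501 554 562 558 553]
335 [548 542 535 513 454 404 400 484 540 550 531 512]
337 [497 478 461 468 427 378 384 452 484 493 475 482]
348 [(211, np.int64(473), array([ 0.872 , -0.0019])), (212, np.int64(643), array([0.6662, 0.1795])), (213, np.int64(641), array([0.6687, 0.174 ])), (214, np.int64(476), array([0.6639, 0.1751])), (215, np.int64(277), array([ 0.853 , -0.0001]))]
353 [(211, np.int64(578), array([0.8247, 0.0426])), (212, np.int64(666), array([0.6718, 0.1763])), (213, np.int64(655), array([0.6666, 0.1776])), (214, np.int64(533), array([0.664 , 0.1768])), (215, np.int64(454), array([0.826 , 0.0265]))]
358 [(211, np.int64(577), array([0.8193, 0.0494])), (212, np.int64(667), array([0.667 , 0.1823])), (213, np.int64(656), array([0.6682, 0.178 ])), (214, np.int64(537), array([0.6676, 0.1754])), (215, np.int64(457), array([0.8173, 0.0365]))]
```

View pics/s10.png

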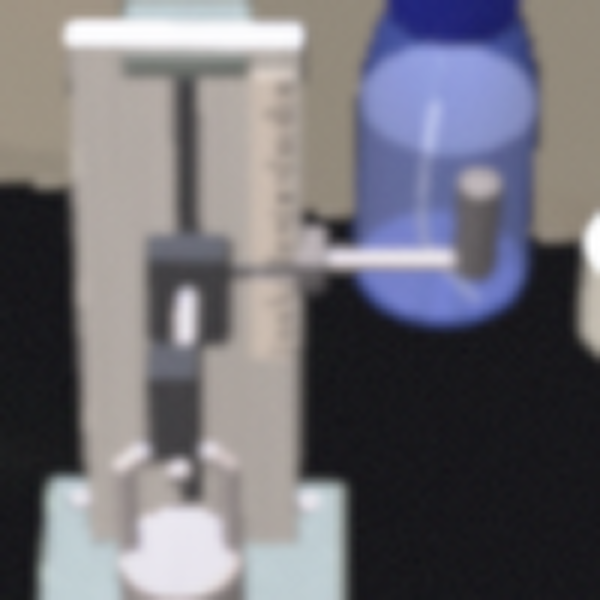

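```bash
python3 -c "
from bench import *
close_job()"
```

```text
the job is handed in; nothing more can be done
```

I hung the larger steel weight on the hook, let the hook settle, slid the marker level with the pointer and handed the job in at about 50 s. No verdict came back.

- **Hanging:** I gripped the weight with the jaws along its crossbar and passed the bail over the hook's tip. I then lowered it in slow steps until the tool force was close to zero (about -0.15 N), then 1.5 mm further, and let go. The hook rests about 50 mm down, which suggests a mass of about 0.5 kg. I did not read the hook's speed directly. The picture after release showed the weight hanging, and the pointer stayed at the same height in all later pictures.
- **Marker, first slide (68 mm):** the two checks disagreed. Depth on the rod put the index within about 1 mm of the pointer, but in the image the index line sat an estimated 2–4 mm high.
- **Marker, correction:** I gripped the knob again and lowered the marker 3.4 mm. In the last picture the index line overlaps the pointer bar, about 0.4 pixel (roughly 1 mm) from its centre. The depth on the rod now puts the index about 2–3 mm below the pointer, so the two checks still differ slightly. Both are inside the 5 mm limit.
- **At hand-in:** the arm was clear of everything, and the weight hung upright in the last picture. I made no contact with the other items. The last pictures did not cover all of them, and I did not measure their positions again.

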